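# Rock a stuck plug-in relay out of its socket

## Task

The orange plug-in relay on the rail-mounted test board is stuck tight in its grey socket. Swing its black retaining clip back out of the way, then grip the relay and rock it side to side along the rail until its blades come free, without pulling the socket up off the rail and without shoving the loose things round the board. Finish while still holding the relay upright just clear above its own socket: do not put it down or let it go.

Things in the scene. Friction and masses are not known exactly. Their poses are not given: they have to be found in the camera images.
- relay: Orange plug-in relay with a black foot, a box 36 x 36 x 52 mm, about 90 g. Origin: middle of its underside, which rests on seat while home; axes as seat's. Flat side faces at +-18 mm. Two rows of flat blades below it, at y = +-12 mm, reach 9 mm down into the socket; each row is gripped with about 25 N of friction until it has risen about 8 mm.
- relay_top (a point): Middle of the relay's top face, 52 mm above relay. Rocking about its x axis (top towards +y, then -y, along the rail) while it rises about 2 mm a swing walks the blade rows out in turn. Swing it about its foot, not its top: the foot has 2 mm of play in y, and can lean about 8 degrees each way. A straight pull takes about 50 N and lifts the socket off the rail first.
- seat (a point): Middle of the top of the grey relay socket (42 mm wide in y, 74 mm long in x with lower screw-terminal ends), about 60 mm above the bench; moves with the socket. x points away from the robot, square to the rail; y runs along the rail; z up. Turned up to 20 degrees; it may be in any of the rail's three places. Neighbours on the rail: 61 mm or more away in y, no higher than the relay.
- relay_place: The holder fixed on the rail that carries the relay's socket and clip. Origin on the board's top, 38 mm below seat while the socket is down; axes as seat's.
- socket (a joint): How far the socket has been pulled up off the rail, m: 0 = home. Its sprung rail foot holds it down with 20 N, plus 1 N for each mm pulled up; it springs back when let go.
- clip (a joint): Swing of the relay's black retaining clip, rad: 0 to 0.15 at the start (lying over the relay's top), growing as its tab swings up and back (away from the robot, +x); stop at 1.9. It stays where it is left; about 1 N at the tab moves it. Hinge line: parallel to the seat's y, 25.5 mm behind (+x) and 4 mm below (-z) seat.
- clip_tab (a point): Front face of the clip's upright tab (22 mm wide, 3 mm thick, from 8 mm below to 7 mm above this point). With the clip shut it is 20.5 mm in front (-x) of and 64 mm above seat, over the relay's front edge; the relay's top is 12 mm lower. It swings with the clip, 82 mm from the hinge line. Can be pushed back from the front with shut fingers.
- test_board: Aluminium plate, 150 x 310 mm, its top 22 mm above the bench on rubber feet, with a steel rail along its y axis; fixed. Origin: middle of its underside on the bench. Three places on the rail at y = -85, 0, +85 mm: the relay's grey socket, a black socket with a grey timer, and a row of rail terminals. Grey end stops at y = +-139 mm are lower than the seat.
- screwdriver_red: Loose red-handled screwdriver, 151 mm long, lying in front of the board; leave it alone. Origin: middle of its underside.
- relay_module: Loose small green board with a blue relay, 45 x 70 x 22 mm, to the left of the board; leave it alone. Origin: middle of its underside.
- solder_reel_small: Loose small white reel, 44 mm across, 30 mm high, to the right of the board; leave it alone. Origin: middle of its underside.
There are look-alikes about, which are no part of the job. Several things have the shape of the relay; the one meant has the colours described above.

How it is judged (in metres and radians):
On the way, in this order (a step that is already met when the one before it is completed fails the run):
1. the clip is swung back at least 0.9 rad while the relay is still home in its socket (value of joint clip above 0.9 rad and z of relay in the frame of seat below 0.003 m), for 0.2 s.
2. the relay, not yet lifted clear, is leaned at least 2.6 degrees towards the socket's +y side (angle between relay's own z axis and vertical above 0.045 rad and y of relay_top in the frame of seat above 0.001 m and z of relay in the frame of seat below 0.0115 m), for 0.02 s.
3. then, not yet lifted clear, at least 2.6 degrees towards the -y side (swings before or between these do no harm) (angle between relay's own z axis and vertical above 0.045 rad and y of relay_top in the frame of seat below -0.001 m and z of relay in the frame of seat below 0.0115 m), for 0.02 s.
At the end, for the whole second after the job is handed in: The robot holds the relay (over 1 N), upright within 0.2 rad, still, within 20 mm of its socket's middle, its underside 11.5 to 45 mm above the seat (blades clear by 2.5 to 36 mm), touching nothing of the socket; clip back over 0.9 rad; socket down on the rail within 3 mm (z of relay in the frame of seat between 0.0115 and 0.045 m and horizontal distance between relay and seat below 0.02 m and angle between relay's own z axis and vertical below 0.2 rad and contact force between the fingers and relay above 1 N and contact force between relay and relay_place below 0.1 N and linear speed of relay below 0.02 m/s and value of joint clip above 0.9 rad and value of joint socket below 0.003 m); the arm keeps its last pose, push and grip.
It fails at once if the socket is pulled more than 7 mm up off the rail (value of joint socket above 0.007 m).
It fails at once if a loose thing beside the board is moved more than 25 mm (distance of any of screwdriver_red, relay_module, solder_reel_small from where it was at the start of the episode above 0.025 m).
It also fails if it takes over 51 s, if anything falls off the work surface, if the arm or the gripper's body presses on something with over 40 N, if the wrist force passes 120 N, or if a joint passes its speed limit or range.

## Robot

A 6-joint arm with a two-finger parallel gripper is mounted at the origin on a cart in front of the work surface, level with it; the furniture and walls round the work are solid. World frame = base frame: x ahead of the robot, y to its left, z up, the work surface at z = 0. Lengths are in m, angles in degrees, forces in N, time in s.
With the tool pointing down it reaches from about 0.3 to 0.775 m from the base axis. Payload 14.6 kg.
Tool frame: the origin (TCP) lies at the very end of the fingers, on their centre line; the grasp point (between the pads) lies hold_point_z behind it (hold_point_z is the distance from the TCP to the grasp point, in m); z points along the fingers, y is the line along which they close (so a half turn about z gives the same grasp; the last joint's range is limited). The gripper opens to 94 mm and grips with 3 to 60 N. Pads are 16 mm wide; open, the fingers measure 119 mm over their backs; the gripper's body (75 mm by 177 mm) begins 78 mm behind the grasp point.
Start: joints at [-77.384, 17.183, 87.147, -0, 75.671, -3.816], TCP at [0.156, -0.528, 0.205] pointing down, gripper open.
Joint ranges: [-173.82, 173.82], [-45.26, 126.66], [13.44, 144.39], [-59.66, 239.66], [0, 175.72], [-146.38, 146.38]. Speed limits (degrees/s): [127.2, 127.2, 147.25, 180, 180, 180].

## Interface

Orientations are given as a 3x3 rotation matrix whose columns are the frame's x, y, z axes.
In Python, from rig import * gives the robot as it stands.
- The arm moves only by the tool jog_arm, never from a script. Its argument "motion" is one flat list of numbers, 5 for each row, row after row: the shift along the tool's x, y, z in units of 40 mm (1.0 is 40 mm), then the turn about the tool's z in rad, then the finger opening in mm, from 0 to 94. A call has 1 to 20 rows; each row shifts and turns the commanded pose from where the row before left it, along the tool's axes as they then stand; what a row does not reach is not made up. A row lasts 1/12 s, in which the tool goes at most 41.7 mm and 7.16 degrees, less where a joint would pass 70% of its speed; a pose out of reach is approached as far as the arm can. A call is refused whole if a number of a shift passes 1 or a number of a turn 0.125, either way. A call with a gripper value outside its range is refused whole. The fingers move at their own pace and stop on an object; "grip_force" is the grip in N (left out, the last holds). Time passes only in rows, so rows that do not move let the fingers close. It gives the time, the measured TCP pose, the force, the opening and the grip force at its end, in the units of the state.
- get_state(): the state, without advancing time (a new reading comes with each control period).
- grab_frame(name): name is "side" or "top" or "wrist"; returns the picture (420x560x3 uint8, blue, green, red); there is no depth.
- camera_params(name): a dict with "intrinsics" (3x3 intrinsics, pixels), "rvec" (rotation vector, rad) and "tvec" (3), from world to camera coordinates, as OpenCV has them. Camera axes: x right, y down, z forward; pixel columns grow to the right and rows downward; lengths in m; the calibration is good to about 2 mm. A picture is of the moment at which its call begins: read the wrist's pose just before it. camera_params takes no time and is no camera call; for the wrist camera it gives the pose at the moment of the call.
- hand_in(): hands the job in; it is judged then, once.
The state is a dict: "time": time; "joints": joint angles; "joint_vel": joint speeds; "joint_efforts": joint torques, N m; "eef_pos": TCP position; "ee_rot": TCP orientation; "wrist_force": force on the tool from outside, world axes, zero at the start; "wrist_torque": the same for the moment, N m; "finger_gap": finger opening in m; "grasp_force": force on a finger pad.
Only numpy, scipy, OpenCV 4.12 (cv2) and the standard library are available. Lean on these libraries where they do the work, as an engineer would, in place of code of your own. Each camera call takes 0.05 s, during which the arm holds its last target. There are 200 camera calls.

## Working session

There is one attempt and no reset: what is moved stays moved. The work goes in short steps, Python scripts to look and compute and a tool call to move; the robot and the scene stay as the last step left them, time stands still between calls to the robot, and variables do not carry over. Pictures are saved under pics/ and viewed, at most 10 in all, crops included, and the job is handed in when it is done.

Besides the shell and the picture viewer there is one more tool, called after ">>>" as name(argument=value, ...) on one line, values as JSON. jog_arm: Moves the arm, as the interface text tells. Its arguments: {"type":"object","properties":{"motion":{"type":"array"},"grip_force":{"type":"number"}},"required":["motion"]}

```bash
ls; mkdir -p pics; python3 - <<'E'
from rig import *
import cv2
s=get_state(); print({k:s[k] for k in s})
for n in("top","side"):
    cv2.imwrite(f"pics/{n}0.png",grab_frame(n)); p=camera_params(n); print(n,p)
E
```

```text
pics
{'time': 0.0, 'joints': array([-7.73831862e+01,  1.72165559e+01,  8.71808528e+01,  8.81805093e-05,
        7.56721253e+01, -3.81733842e+00]), 'joint_vel': array([ 0.0561227 ,  0.0030108 , -0.00121979,  0.07700173, -0.04912562,
       -0.0962345 ]), 'joint_efforts': array([-2.08350255e-03, -5.31807554e+01, -3.52738094e+01,  7.07661593e-02,
        2.44112348e-02, -1.01505952e-04]), 'eef_pos': array([ 0.1555262 , -0.52726486,  0.20487338]), 'ee_rot': array([[ 9.59145628e-01,  2.82912697e-01, -2.63630423e-04],
       [ 2.82912808e-01, -9.59144900e-01,  1.18461786e-03],
       [ 8.22836595e-05, -1.21080547e-03, -9.99999264e-01]]), 'wrist_force': array([ 0.32477794,  0.71857582, -0.53265878]), 'wrist_torque': array([-0.01411605, -0.05420385, -0.01420742]), 'grasp_force': 0.0, 'finger_gap': 0.09412120749528445}
top {'intrinsics': array([[419.21442988,   0.        , 281.1530659 ],
       [  0.        , 419.21442988, 210.90453065],
       [  0.        ,   0.        ,   1.        ]]), 'rvec': array([ 2.18322449, -2.15488338,  0.11161109]), 'tvec': array([0.01914891, 0.45529628, 0.98196313])}
side {'intrinsics': array([[459.25053131,   0.        , 279.46807961],
       [  0.        , 459.25053131, 211.78390057],
       [  0.        ,   0.        ,   1.        ]]), 'rvec': array([-0.06504121,  2.63379591, -1.70315243]), 'tvec': array([0.47974236, 0.11141563, 1.01879144])}
```

View pics/top0.png

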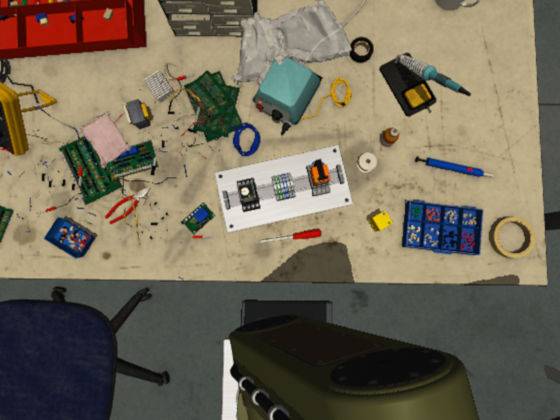

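View pics/side0.png

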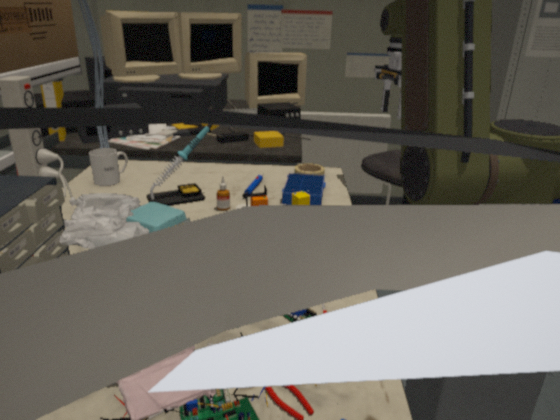

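The top view shows the board with corners near (216,178), (338,146), (353,203) and (230,233), and the orange relay near (319,174). The side view is mostly blocked, with only the orange top visible at (258,200). I'll enlarge the relevant crops.

```bash
cat > h.py <<'E'
import numpy as np, cv2
from rig import *
def cam(n):
    p=camera_params(n); R=cv2.Rodrigues(np.array(p["rvec"]))[0]; return np.array(p["intrinsics"]),R,np.array(p["tvec"]).ravel()
def ray(c,uv):
    K,R,t=c; d=R.T@np.linalg.inv(K)@np.array([*uv,1.]); return -R.T@t,d
def atz(c,uv,z):
    o,d=ray(c,uv); return o+d*(z-o[2])/d[2]
def proj(c,P):
    K,R,t=c; q=K@(R@np.array(P).T+t[:,None]); return (q[:2]/q[2]).T
E
python3 - <<'E'
from h import *
a=cv2.imread("pics/top0.png")[140:240,210:360]; b=cv2.imread("pics/side0.png")[180:215,230:300]
A=cv2.resize(a,None,fx=5,fy=5,interpolation=cv2.INTER_CUBIC)
cv2.imwrite("pics/c1.png",A); 
c=cam("top")
P=[atz(c,p,.022) for p in[(216,178),(338,146),(353,203),(230,233)]]
print(np.round(P,4), [np.linalg.norm(P[i]-P[i-1]) for i in range(4)])
print(atz(c,(319,174),.112))
E
```

```text
[[ 0.5331  0.1838  0.022 ]
 [ 0.6162 -0.1115  0.022 ]
 [ 0.4765 -0.1475  0.022 ]
 [ 0.4005  0.1465  0.022 ]] [np.float64(0.1377493035755803), np.float64(0.306802601319673), np.float64(0.1441978850229927), np.float64(0.3037305982308663)]
[ 0.52880683 -0.05731789  0.112     ]
```

View pics/c1.png

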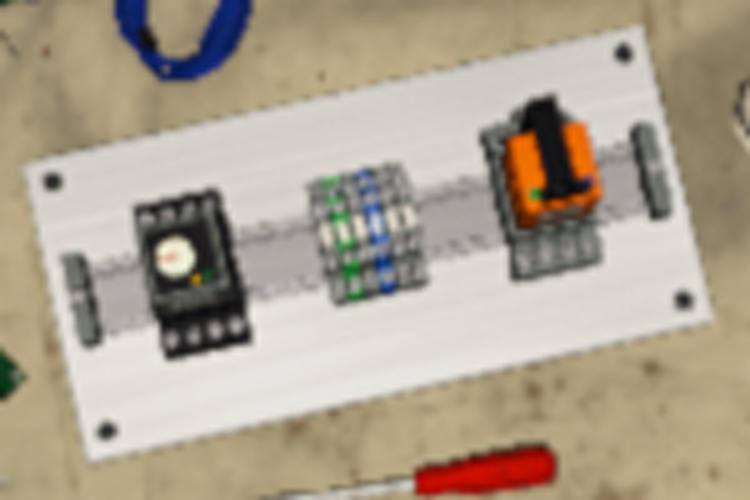

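```bash
cat >> h.py <<'E'
def togo(target,yaw=None):
    "shift in tool axes (units of 40 mm), turn needed so tool y has world yaw (deg)"
    s=get_state(); R=np.array(s["ee_rot"]); d=np.array(target)-s["eef_pos"]
    y=np.degrees(np.arctan2(R[1,1],R[0,1])); print("units",np.round(R.T@d/.04,3),"yaw_y",round(y,2), "turn", None if yaw is None else round(np.radians(y-yaw),3))
E
python3 - <<'E'
from h import *
from scipy.optimize import least_squares
c=cam("top")
uv=np.array([(25,163),(642,27),(712,318),(90,460)])/5+[210,140]
L=np.array([(75,155),(75,-155),(-75,-155),(-75,155)])/1e3
def T(p,l,z): 
    a=p[2];l=np.atleast_2d(l); return np.c_[p[0]+l[:,0]*np.cos(a)-l[:,1]*np.sin(a),p[1]+l[:,0]*np.sin(a)+l[:,1]*np.cos(a),np.full(len(l),z)]
r=least_squares(lambda p:(proj(c,T(p,L,.022))-uv).ravel(),[.5,.02,.27])
print(r.x,np.degrees(r.x[2]),r.fun)
s=T(r.x,[0,-.085],.06)[0];print("seat",s, proj(c,T(r.x,[0,-.085],.112)))
a=r.x[2];x=np.array([np.cos(a),np.sin(a),0])
t=s-.07*x; t[2]=.25; print(t); togo(t,np.degrees(a))
E
```

```text
[0.51054685 0.01983982 0.23617322] 13.531728911587777 [-0.59829726 -0.35498061  0.32182236 -0.8205777   0.97282882  0.49114395
 -0.69036321  0.60591611]
seat [ 0.53043547 -0.06280062  0.06      ] [[321.48816745 173.30465175]]
[ 0.46237863 -0.07917949  0.25      ]
units [10.527 -8.576 -1.117] yaw_y -73.57 turn -1.52
```

>>> jog_arm(motion=[0.58, -0.476, -0.062, 0, 0, 0.585, -0.476, -0.062, 0, 0, 0.585, -0.476, -0.062, 0, 0, 0.585, -0.476, -0.062, 0, 0, 0.585, -0.476, -0.062, 0, 0, 0.585, -0.476, -0.062, 0, 0, 0.585, -0.476, -0.062, 0, 0, 0.585, -0.476, -0.062, 0, 0, 0.585, -0.476, -0.062, 0, 0, 0.585, -0.476, -0.062, 0, 0, 0.585, -0.476, -0.062, 0, 0, 0.585, -0.476, -0.062, 0, 0, 0.585, -0.476, -0.062, 0, 0, 0.585, -0.476, -0.062, 0, 0, 0.585, -0.476, -0.062, 0, 0, 0.585, -0.476, -0.062, 0, 0, 0.585, -0.476, -0.062, 0, 0, 0.585, -0.476, -0.062, 0, 0])

```text
time: 1.6
eef_pos: [0.4629, -0.0782, 0.25]
ee_rot: [[0.959, 0.283, -0.0], [0.283, -0.959, 0.0], [-0.0, -0.0, -1.0]]
wrist_force: [0.4, -0.4, 0.6]
finger_gap: 0.0005
grasp_force: 0.0
```

>>> jog_arm(motion=[0, 0, 0, -0.117, 0, 0, 0, 0, -0.117, 0, 0, 0, 0, -0.117, 0, 0, 0, 0, -0.117, 0, 0, 0, 0, -0.117, 0, 0, 0, 0, -0.117, 0, 0, 0, 0, -0.117, 0, 0, 0, 0, -0.117, 0, 0, 0, 0, -0.117, 0, 0, 0, 0, -0.117, 0, 0, 0, 0, -0.117, 0, 0, 0, 0, -0.117, 0, 0, 0, 0, -0.117, 0, 0, 0, 0, 0, 0, 0, 0, 0, 0, 0])

```text
time: 2.85
eef_pos: [0.4623, -0.0797, 0.2499]
ee_rot: [[-0.231, 0.973, -0.0], [0.973, 0.231, 0.0], [0.0, -0.0, -1.0]]
wrist_force: [-0.1, 0.2, 0.9]
finger_gap: 0.0007
grasp_force: 0.0
```

```bash
python3 - <<'E'
from h import *
c=cam("wrist"); np.save("pics/w1.npy",np.r_[c[0].ravel(),c[1].ravel(),c[2]])
im=grab_frame("wrist"); cv2.imwrite("pics/w1.png",im); s=get_state();print(s["time"],s["eef_pos"],s["ee_rot"],s["finger_gap"]); print("cam pos",-c[1].T@c[2], c[0])
E
```

```text
2.9 [ 0.46239119 -0.07967431  0.24996841] [[-2.30653764e-01  9.73035864e-01 -2.22767386e-04]
 [ 9.73035877e-01  2.30653791e-01  1.06478327e-04]
 [ 1.54989373e-04 -1.92201031e-04 -9.99999970e-01]] 0.00023758299880449816
cam pos [ 0.44581563 -0.00578969  0.42953123] [[308.85190655   0.         282.19256382]
 [  0.         308.85190655 204.76939341]
 [  0.           0.           1.        ]]
```

View pics/w1.png

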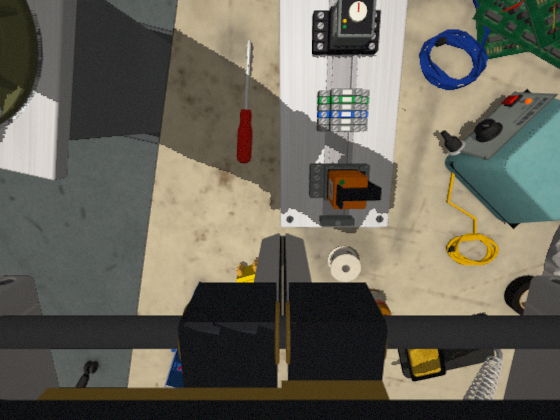

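The wrist view shows the socket at about (310–385, 163–212), the relay at about (328–370, 170–210), and the clip running right from about (345,188) to (381,190). I'll overlay the model to check the seat estimate.

```bash
cat >> h.py <<'E'
def loadcam(f):
    v=np.load(f); return v[:9].reshape(3,3),v[9:18].reshape(3,3),v[18:]
def S2W(seat,yaw,l):
    a=np.radians(yaw);l=np.atleast_2d(l)/1e3
    return np.c_[seat[0]+l[:,0]*np.cos(a)-l[:,1]*np.sin(a),seat[1]+l[:,0]*np.sin(a)+l[:,1]*np.cos(a),seat[2]+l[:,2]]
E
python3 - <<'E'
from h import *
c=loadcam("pics/w1.npy"); im=cv2.imread("pics/w1.png")[140:235,280:400]
f=6; A=cv2.resize(im,None,fx=f,fy=f,interpolation=cv2.INTER_CUBIC)
seat=[.5304,-.0628,.06]; yaw=13.53
def dr(l,col):
    p=(proj(c,S2W(seat,yaw,l))-[280,140]+.5)*f
    cv2.polylines(A,[p.round().astype(int)],True,col,1)
q=[(18,18),(18,-18),(-18,-18),(-18,18)]
dr([(*a,52) for a in q],(0,255,0)); dr([(*a,0) for a in q],(255,255,0))
dr([(a,b,-38) for a,b in[(75,240),(75,-70),(-75,-70),(-75,240)]],(255,0,255))
dr([(a,b,0) for a,b in[(21,21),(21,-21),(-21,-21),(-21,21)]],(255,0,0))
dr([(-20.5,11,57),(-20.5,-11,57),(-20.5,-11,71),(-20.5,11,71)],(0,0,255))
cv2.imwrite("pics/o1.png",A)
E
```

```text
(no output)
```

View pics/o1.png

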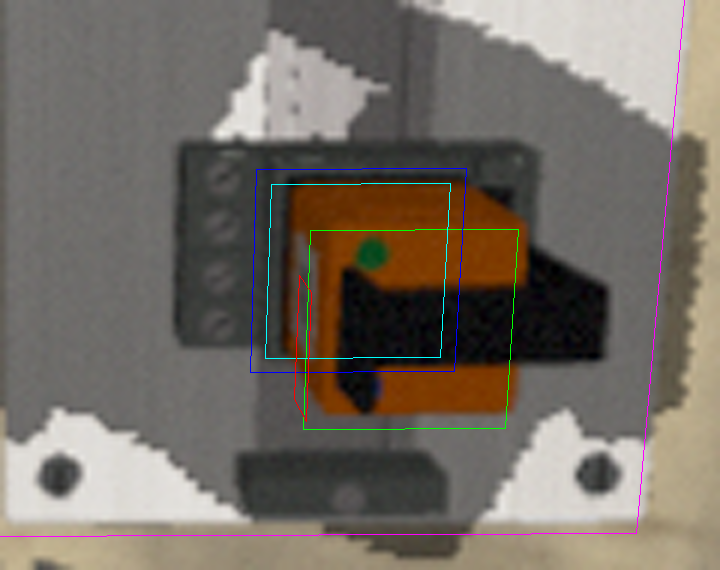

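```bash
python3 - <<'E'
from h import *
seat=[.5323,-.0603,.06]
for x,z in((-48,62),(70,62)):
    t=S2W(seat,13.53,(x,0,z))[0]; print(t); togo(t,13.53)
E
```

```text
[ 0.48563212 -0.07152981  0.122     ]
units [0.064 0.613 3.199] yaw_y 13.34 turn -0.003
[ 0.60035733 -0.04392319  0.122     ]
units [0.074 3.563 3.199] yaw_y 13.34 turn -0.003
```

>>> jog_arm(motion=[0.065, 0.6, 0, -0.003, 0, 0, 0, 0.8, 0, 0, 0, 0, 0.8, 0, 0, 0, 0, 0.8, 0, 0, 0, 0, 0.8, 0, 0, 0, 0, 0, 0, 0])

```text
time: 3.4
eef_pos: [0.4824, -0.0709, 0.1169]
ee_rot: [[-0.235, 0.972, -0.008], [0.972, 0.235, 0.002], [0.004, -0.008, -1.0]]
wrist_force: [-1.0, 0.5, -0.3]
finger_gap: 0.0004
grasp_force: 0.0
```

>>> jog_arm(motion=[0, 0.2, 0, 0, 0, 0, 0.2, 0, 0, 0, 0, 0.2, 0, 0, 0, 0, 0.2, 0, 0, 0, 0, 0.2, 0, 0, 0, 0, 0.2, 0, 0, 0, 0, 0.2, 0, 0, 0, 0, 0.2, 0, 0, 0, 0, 0.2, 0, 0, 0])

```text
time: 4.15
eef_pos: [0.5559, -0.0542, 0.1221]
ee_rot: [[-0.238, 0.971, -0.0], [0.971, 0.238, 0.0], [0.0, -0.0, -1.0]]
wrist_force: [-0.6, 0.3, 0.3]
finger_gap: 0.0004
grasp_force: 0.4
```

>>> jog_arm(motion=[0, 0.2, 0, 0, 0, 0, 0.2, 0, 0, 0, 0, 0.2, 0, 0, 0, 0, 0.2, 0, 0, 0, 0, 0.2, 0, 0, 0, 0, 0.15, 0, 0, 0, 0, 0, 0, 0, 0])

```text
time: 4.73
eef_pos: [0.6007, -0.0432, 0.122]
ee_rot: [[-0.238, 0.971, 0.0], [0.971, 0.238, 0.0], [-0.0, 0.0, -1.0]]
wrist_force: [-0.4, 0.3, -0.5]
finger_gap: 0.0006
grasp_force: 0.0
```

```bash
python3 - <<'E'
from h import *
c=cam("wrist"); np.save("pics/w2.npy",np.r_[c[0].ravel(),c[1].ravel(),c[2]])
im=grab_frame("wrist"); A=cv2.resize(im[100:310,200:480],None,fx=2.5,fy=2.5,interpolation=cv2.INTER_CUBIC);cv2.imwrite("pics/w2.png",im); cv2.imwrite("pics/w2c.png",A); print(get_state()["wrist_force"])
E
```

```text
[-0.8542213  -0.16468347 -0.39949954]
```

View pics/w2c.png

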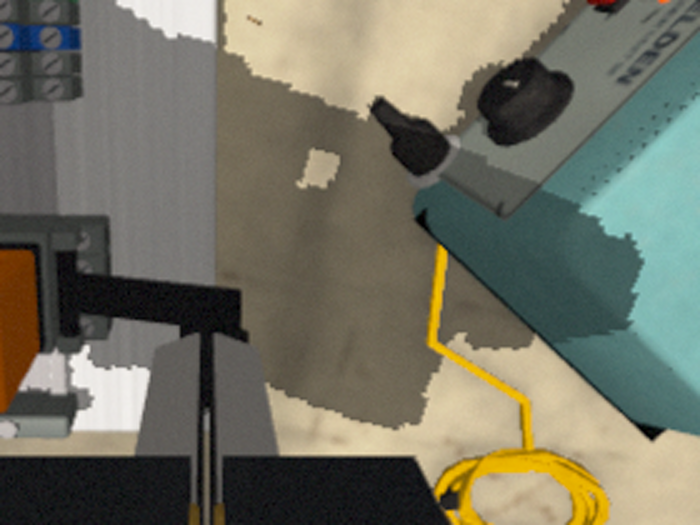

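The clip has swung well back, with its tab at about (235,315) by the fingertips. Next I'll rise, open, centre over the relay and measure again.

>>> jog_arm(motion=[0, 0, -0.8, 0, 60, 0, 0, -0.8, 0, 60, 0, 0, -0.5, 0, 60, 0, -0.9, 0, 0, 60, 0, -0.85, 0, 0, 60, 0, 0, 0, 0, 60, 0, 0, 0, 0, 60])

```text
time: 5.37
eef_pos: [0.531, -0.0605, 0.2068]
ee_rot: [[-0.237, 0.972, 0.001], [0.972, 0.237, -0.0], [-0.0, 0.001, -1.0]]
wrist_force: [1.5, 0.1, 0.6]
finger_gap: 0.0439
grasp_force: 0.0
```

```bash
python3 - <<'E'
from h import *
c=cam("wrist"); np.save("pics/w3.npy",np.r_[c[0].ravel(),c[1].ravel(),c[2]])
s=get_state();im=grab_frame("wrist"); cv2.imwrite("pics/w3.png",im); print(s["eef_pos"],s["ee_rot"][:,1],s["finger_gap"])
f=5;seat=[.5323,-.0603,.06]; yaw=13.53
p0=proj(c,S2W(seat,yaw,(0,0,20)))[0].round().astype(int)-[75,55]; print(p0)
A=cv2.resize(im[p0[1]:p0[1]+110,p0[0]:p0[0]+150],None,fx=f,fy=f,interpolation=cv2.INTER_CUBIC)
def dr(l,col):
    p=(proj(c,S2W(seat,yaw,l))-p0+.5)*f
    cv2.polylines(A,[p.round().astype(int)],True,col,1)
q=[(18,18),(18,-18),(-18,-18),(-18,18)]
dr([(*a,52) for a in q],(0,255,0)); dr([(*a,0) for a in q],(255,255,0))
dr([(a,b,0) for a,b in[(21,21),(21,-21),(-21,-21),(-21,21)]],(255,0,0))
cv2.imwrite("pics/o3.png",A)
E
```

```text
[ 0.53096558 -0.06047541  0.20675044] [9.71565438e-01 2.36769577e-01 8.76335139e-04] 0.043855911753855566
[207 143]
```

View pics/o3.png

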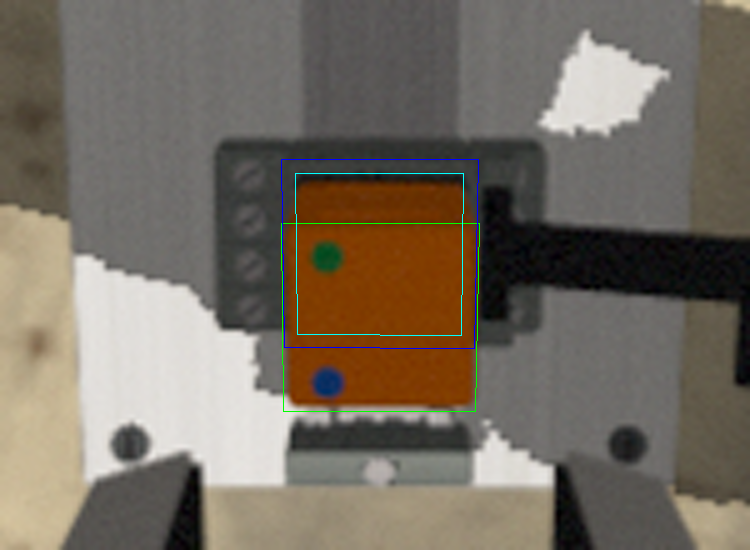

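The overlay fits the relay to within about 1 mm: top face at columns 288–472 and bottom edge at row 405. The fingers straddle it symmetrically. Next I'll descend and grip.

>>> jog_arm(motion=[0, 0.015, 0.6, 0, 60, 0, 0, 0.6, 0, 60, 0, 0, 0.6, 0, 60, 0, 0, 0.6, 0, 60, 0, 0, 0.5, 0, 60, 0, 0, 0.2, 0, 60, 0, 0, 0, 0, 60, 0, 0, 0, 0, 60])

```text
time: 6.08
eef_pos: [0.5331, -0.06, 0.0826]
ee_rot: [[-0.238, 0.971, 0.0], [0.971, 0.238, -0.0], [-0.0, 0.0, -1.0]]
wrist_force: [0.4, 0.6, 0.7]
finger_gap: 0.0601
grasp_force: 0.0
```

>>> jog_arm(motion=[0, 0, 0, 0, 45, 0, 0, 0, 0, 42, 0, 0, 0, 0, 39, 0, 0, 0, 0, 37, 0, 0, 0, 0, 35, 0, 0, 0, 0, 33, 0, 0, 0, 0, 30, 0, 0, 0, 0, 30, 0, 0, 0, 0, 30, 0, 0, 0, 0, 30], grip_force=40)

```text
time: 6.92
eef_pos: [0.5317, -0.0602, 0.0826]
ee_rot: [[-0.238, 0.971, -0.001], [0.971, 0.238, -0.0], [0.0, -0.001, -1.0]]
wrist_force: [-7.2, -1.0, 6.8]
finger_gap: 0.0359
grasp_force: 40.0
```

```bash
python3 - <<'E'
from h import *
s=get_state(); print(s["eef_pos"],s["wrist_force"],s["wrist_torque"],s["finger_gap"],s["grasp_force"],s["time"])
E
```

```text
[ 0.53174843 -0.06022776  0.08257418] [-7.1754195  -1.03361183  6.81983333] [-0.34381164  1.43069675 -0.03982897] 0.03590742998223376 39.99945044517517 6.9167
```

>>> jog_arm(motion=[0.02, -0.035, 0, 0, 30, 0.02, 0, 0, 0, 30, 0.02, 0, -0.01, 0, 30, 0.02, 0, -0.01, 0, 30, 0.02, 0, -0.01, 0, 30, 0, 0, 0, 0, 30])

```text
time: 7.42
eef_pos: [0.5309, -0.0587, 0.0829]
ee_rot: [[-0.237, 0.971, 0.003], [0.971, 0.237, -0.004], [-0.004, 0.002, -1.0]]
wrist_force: [8.1, -17.5, -13.7]
finger_gap: 0.0358
grasp_force: 40.0
```

```bash
cat >> h.py <<'E'
def rep():
    s=get_state(); a=np.radians(13.53);M=np.array([[np.cos(a),np.sin(a),0],[-np.sin(a),np.cos(a),0],[0,0,1]])
    print("t %.2f"%s["time"],"seat-frame mm",np.round(1e3*(M@(s["eef_pos"]-np.array([.5323,-.0603,.06]))),2),"F",np.round(M@s["wrist_force"],1),"T",np.round(M@s["wrist_torque"],2),"gap",round(s["finger_gap"]*1e3,2),"g",round(s["grasp_force"],1))
E
python3 -c "
from h import *
rep()"
```

```text
t 7.42 seat-frame mm [-1.02  1.93 22.93] F [  3.8 -18.9 -13.7] T [-4.07 -1.13 -0.02] gap 35.84 g 40.0
```

>>> jog_arm(motion=[0.03, 0, 0, 0, 30, 0.03, 0, 0, 0, 30, 0.03, 0, 0, 0, 30, 0, 0, 0, 0, 30, 0, 0, 0, 0, 30])

```text
time: 7.83
eef_pos: [0.5302, -0.0557, 0.0834]
ee_rot: [[-0.237, 0.971, 0.003], [0.971, 0.237, -0.005], [-0.005, 0.002, -1.0]]
wrist_force: [7.5, -21.7, -8.5]
finger_gap: 0.0358
grasp_force: 40.0
```

```bash
python3 - <<'E'
from h import *
rep()
im=grab_frame("wrist"); cv2.imwrite("pics/w4.png",im); A=cv2.resize(im[130:270,190:370],None,fx=4,fy=4,interpolation=cv2.INTER_CUBIC);cv2.imwrite("pics/o4.png",A)
E
```

```text
t 7.83 seat-frame mm [-0.94  4.98 23.42] F [  2.2 -22.8  -8.5] T [-4.6  -0.64 -0.05] gap 35.79 g 40.0
```

View pics/o4.png

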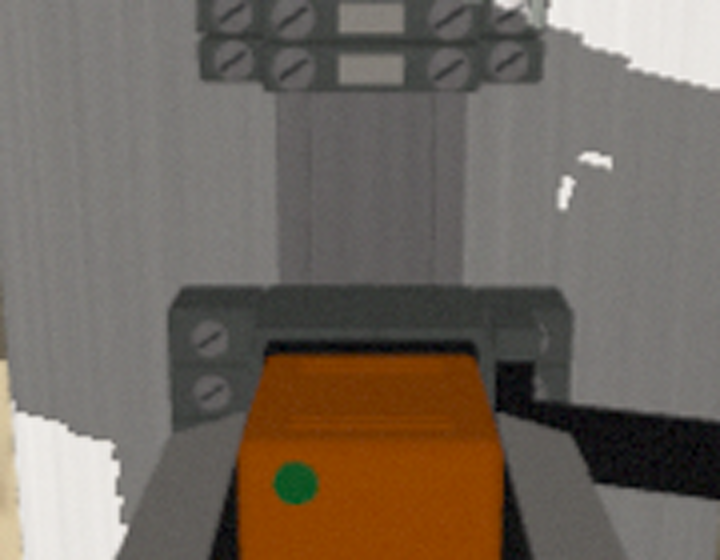

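```bash
python3 - <<'E'
from h import *
def chk(c,rows):
    for v,z in rows:
        p=atz(c,(282,v),.06+z); a=np.radians(13.53); d=p-[.5323,-.0603,0]; print(z,"y_seat mm",1e3*(-np.sin(a)*d[0]+np.cos(a)*d[1]))
print("before");chk(loadcam("pics/w3.npy"),[(143+223/5,.052),(143+181/5,.003)])
print("now");chk(cam("wrist"),[(130+435/4,.053),(130+355/4,.0045)])
E
```

```text
before
0.052 y_seat mm 17.54349235597178
0.003 y_seat mm 16.208395854309124
now
0.053 y_seat mm 21.94285738446259
0.0045 y_seat mm 17.012392570695027
```

>>> jog_arm(motion=[-0.05, 0, 0, 0, 30, -0.05, 0, 0, 0, 30, -0.05, 0, 0, 0, 30, -0.05, 0, 0, 0, 30, -0.05, 0, -0.01, 0, 30, -0.05, 0, -0.01, 0, 30, -0.05, 0, 0, 0, 30, -0.04, 0, 0, 0, 30, 0, 0, 0, 0, 30, 0, 0, 0, 0, 30])

```text
time: 8.72
eef_pos: [0.5325, -0.0651, 0.0836]
ee_rot: [[-0.238, 0.971, -0.001], [0.971, 0.238, 0.005], [0.005, -0.0, -1.0]]
wrist_force: [0.8, 20.9, -1.6]
finger_gap: 0.0356
grasp_force: 40.0
```

```bash
python3 - <<'E'
from h import *
rep()
E
```

```text
t 8.72 seat-frame mm [-0.96 -4.66 23.61] F [ 5.6 20.1 -1.6] T [ 4.07 -1.35 -0.07] gap 35.58 g 40.0
```

>>> jog_arm(motion=[0.05, 0, 0, 0, 30, 0.05, 0, 0, 0, 30, 0.05, 0, -0.01, 0, 30, 0.05, 0, -0.01, 0, 30, 0.05, 0, -0.01, 0, 30, 0.05, 0, -0.01, 0, 30, 0.05, 0, -0.01, 0, 30, 0.05, 0, 0, 0, 30, 0, 0, 0, 0, 30, 0, 0, 0, 0, 30])

```text
time: 9.55
eef_pos: [0.5298, -0.0544, 0.0857]
ee_rot: [[-0.238, 0.971, 0.002], [0.971, 0.238, -0.003], [-0.004, 0.001, -1.0]]
wrist_force: [7.3, -16.0, -13.2]
finger_gap: 0.036
grasp_force: 40.0
```

```bash
python3 - <<'E'
from h import *
rep()
E
```

```text
t 9.55 seat-frame mm [-1.08  6.31 25.67] F [  3.4 -17.3 -13.2] T [-3.58 -1.26 -0.02] gap 36.01 g 40.0
```

>>> jog_arm(motion=[-0.05, 0, 0, 0, 30, -0.05, 0, 0, 0, 30, -0.05, 0, -0.01, 0, 30, -0.05, 0, -0.01, 0, 30, -0.05, 0, -0.01, 0, 30, -0.05, 0, -0.01, 0, 30, -0.05, 0, -0.01, 0, 30, -0.05, 0, 0, 0, 30, 0, 0, 0, 0, 30, 0, 0, 0, 0, 30])

```text
time: 10.38
eef_pos: [0.5325, -0.0656, 0.0871]
ee_rot: [[-0.238, 0.971, -0.001], [0.971, 0.238, 0.004], [0.005, -0.0, -1.0]]
wrist_force: [3.8, 16.3, -9.3]
finger_gap: 0.0356
grasp_force: 40.0
```

```bash
python3 - <<'E'
from h import *
rep()
E
```

```text
t 10.38 seat-frame mm [-1.03 -5.17 27.15] F [ 7.5 15.  -9.3] T [ 3.25 -1.88 -0.11] gap 35.6 g 40.0
```

>>> jog_arm(motion=[0.05, 0, 0, 0, 30, 0.05, 0, 0, 0, 30, 0.05, 0, -0.01, 0, 30, 0.05, 0, -0.01, 0, 30, 0.05, 0, -0.01, 0, 30, 0.05, 0, -0.01, 0, 30, 0.05, 0, -0.01, 0, 30, 0.03, 0, 0, 0, 30, 0, 0, 0, 0, 30, 0, 0, 0, 0, 30])

```text
time: 11.22
eef_pos: [0.5298, -0.0547, 0.0897]
ee_rot: [[-0.238, 0.971, 0.002], [0.971, 0.238, -0.002], [-0.003, 0.001, -1.0]]
wrist_force: [7.6, -11.0, -12.8]
finger_gap: 0.0357
grasp_force: 40.0
```

```bash
python3 - <<'E'
from h import *
rep()
E
```

```text
t 11.22 seat-frame mm [-1.11  6.04 29.66] F [  4.8 -12.5 -12.8] T [-2.81 -1.26 -0.07] gap 35.65 g 40.0
```

>>> jog_arm(motion=[-0.05, 0, 0, 0, 30, -0.05, 0, 0, 0, 30, -0.05, 0, -0.01, 0, 30, -0.05, 0, -0.01, 0, 30, -0.05, 0, -0.01, 0, 30, -0.05, 0, -0.01, 0, 30, -0.04, 0, -0.01, 0, 30, 0, 0, 0, 0, 30, 0, 0, 0, 0, 30])

```text
time: 11.97
eef_pos: [0.5321, -0.0645, 0.0911]
ee_rot: [[-0.238, 0.971, -0.001], [0.971, 0.238, 0.004], [0.004, -0.0, -1.0]]
wrist_force: [4.1, 13.4, -10.6]
finger_gap: 0.0359
grasp_force: 40.0
```

```bash
python3 - <<'E'
from h import *
rep()
im=grab_frame("wrist"); cv2.imwrite("pics/w5.png",im); A=cv2.resize(im[130:270,190:370],None,fx=4,fy=4,interpolation=cv2.INTER_CUBIC);cv2.imwrite("pics/o5.png",A)
E
```

```text
t 11.97 seat-frame mm [-1.13 -4.03 31.12] F [  7.1  12.1 -10.6] T [ 2.55 -1.7   0.02] gap 35.87 g 40.0
```

View pics/o5.png

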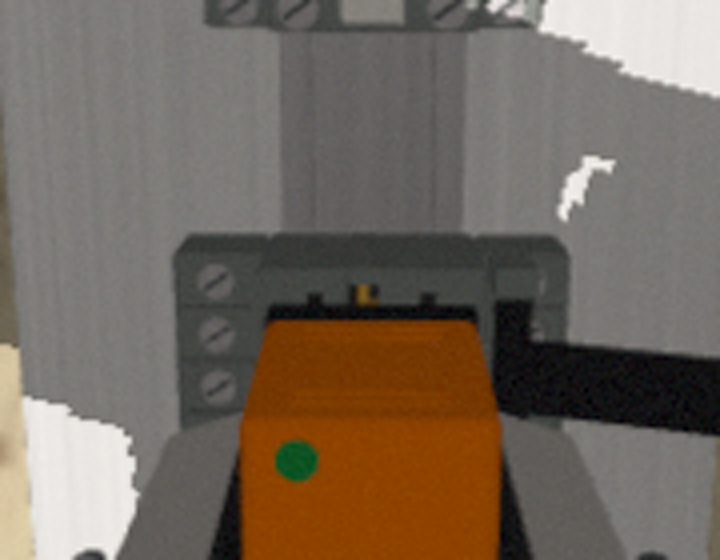

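The relay leans to -y and has walked up, with a +y-row blade now showing at (362,293). I'll continue rocking.

>>> jog_arm(motion=[0.05, 0, 0, 0, 30, 0.05, 0, 0, 0, 30, 0.05, 0, -0.01, 0, 30, 0.05, 0, -0.01, 0, 30, 0.05, 0, -0.01, 0, 30, 0.04, 0, -0.01, 0, 30, 0, 0, -0.01, 0, 30, 0, 0, 0, 0, 30, 0, 0, 0, 0, 30])

```text
time: 12.77
eef_pos: [0.53, -0.0557, 0.094]
ee_rot: [[-0.238, 0.971, 0.001], [0.971, 0.238, -0.001], [-0.001, 0.001, -1.0]]
wrist_force: [3.7, -4.5, -6.4]
finger_gap: 0.0356
grasp_force: 40.0
```

```bash
python3 - <<'E'
from h import *
rep()
E
```

```text
t 12.77 seat-frame mm [-1.18  5.02 33.95] F [ 2.5 -5.3 -6.4] T [-1.11 -0.7  -0.03] gap 35.59 g 40.0
```

>>> jog_arm(motion=[-0.05, 0, 0, 0, 30, -0.05, 0, 0, 0, 30, -0.05, 0, -0.01, 0, 30, -0.05, 0, -0.01, 0, 30, -0.05, 0, -0.01, 0, 30, -0.03, 0, -0.01, 0, 30, 0, 0, -0.01, 0, 30, 0, 0, 0, 0, 30, 0, 0, 0, 0, 30])

```text
time: 13.52
eef_pos: [0.5324, -0.0663, 0.0961]
ee_rot: [[-0.238, 0.971, -0.0], [0.971, 0.238, -0.0], [-0.0, -0.0, -1.0]]
wrist_force: [1.0, 0.7, -1.0]
finger_gap: 0.0361
grasp_force: 40.0
```

```bash
python3 - <<'E'
from h import *
rep()
E
```

```text
t 13.52 seat-frame mm [-1.33 -5.87 36.1 ] F [ 1.2  0.4 -1. ] T [-0.11 -0.09 -0.04] gap 36.08 g 40.0
```

The forces have dropped to just the relay's weight, so it's free. Next I'll raise it about 12 mm and centre it.

>>> jog_arm(motion=[0, 0, -0.08, 0, 30, 0, 0, -0.08, 0, 30, 0.04, 0.01, -0.08, 0, 30, 0.05, 0.01, -0.06, 0, 30, 0.05, 0.01, 0, 0, 30, 0, 0, 0, 0, 30, 0, 0, 0, 0, 30, 0, 0, 0, 0, 30, 0, 0, 0, 0, 30])

```text
time: 14.27
eef_pos: [0.5322, -0.0604, 0.108]
ee_rot: [[-0.238, 0.971, -0.0], [0.971, 0.238, 0.0], [0.0, -0.0, -1.0]]
wrist_force: [-0.1, 0.8, -0.9]
finger_gap: 0.0355
grasp_force: 40.0
```

```bash
python3 - <<'E'
from h import *
rep()
im=grab_frame("wrist"); cv2.imwrite("pics/w6.png",im); c=cam("wrist"); A=cv2.resize(im[130:290,190:390],None,fx=4,fy=4,interpolation=cv2.INTER_CUBIC)
q=[(18,18),(18,-18),(-18,-18),(-18,18)]
for z,col in((25,(255,255,0)),(77,(0,255,0))):
    p=(proj(c,S2W([.5323,-.0603,.06],13.53,[(*a,z) for a in q]))-[190,130]+.5)*4
    cv2.polylines(A,[p.round().astype(int)],True,col,1)
cv2.imwrite("pics/o6.png",A[:600])
E
```

```text
t 14.27 seat-frame mm [-0.13 -0.11 47.95] F [ 0.1  0.8 -0.9] T [-0.08 -0.1  -0.02] gap 35.55 g 40.0
```

View pics/o6.png

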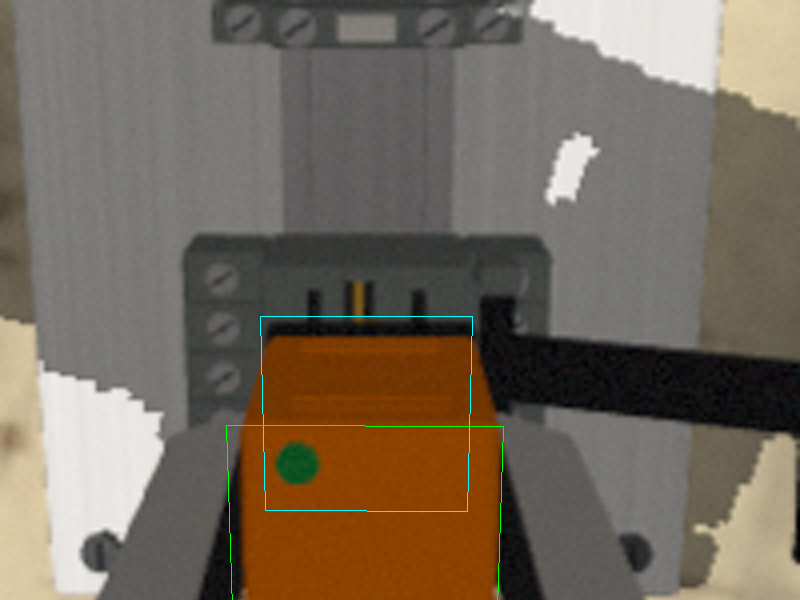

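The relay is free about 21–25 mm above the seat. It is centred, nearly upright (about 4° of lean by the overlay), and the clip is back. Handing in.

```bash
python3 -c "
from rig import *
print(hand_in())"
```

```text
the job is handed in; nothing more can be done
None
```

I swung the clip back, rocked the relay free, and handed the job in at about 14 s with it held upright, roughly 21–25 mm above its own socket; no verdict came back.

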